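# Fit the drive hub whose keyway matches the keyed test shaft

### The job

One of the three lathe hubs in the rack has its keyway cut at the right angle to its flange to go over the keyed shaft in the green test stand, where the flange must lie lengthwise between the two cheeks: pick out that hub, stand it flat near the middle of the black rubber mat and let go, then take it again across the other way, by its boss from the open ends of the flange, since the cheeks leave no room for the fingers. Lower it gently onto the shaft, without dropping it, until it sits fully home on the stand, and leave it there. Leave the other two hubs in the rack, and do not disturb the jar, the bowl or the hammer.

Things in the scene. Friction and masses are not known exactly. Their poses are not given: they have to be found in the camera images.
- hub_a_mid (a point): aluminium hub: oblong flange 66 (its x) x 52 (its y) x 12 mm, round boss 46 mm across standing on it to 48 mm overall height; 24 mm through bore with a full-height keyway 10 mm wide reaching 17 mm from the axis. ITS KEYWAY points 45 degrees anticlockwise from +x (towards a corner), seen from above. Point: on the bore axis, 24 mm above the underside, z up. About 0.3 kg.
- hub_b_mid (a point): aluminium hub: oblong flange 66 (its x) x 52 (its y) x 12 mm, round boss 46 mm across standing on it to 48 mm overall height; 24 mm through bore with a full-height keyway 10 mm wide reaching 17 mm from the axis. ITS KEYWAY points 45 degrees clockwise from +x (towards a corner, mirror image), seen from above. Point: on the bore axis, 24 mm above the underside, z up. About 0.3 kg.
- hub_c_mid (a point): aluminium hub: oblong flange 66 (its x) x 52 (its y) x 12 mm, round boss 46 mm across standing on it to 48 mm overall height; 24 mm through bore with a full-height keyway 10 mm wide reaching 17 mm from the axis. ITS KEYWAY points straight along +x (towards a short end), seen from above. Point: on the bore axis, 24 mm above the underside, z up. About 0.3 kg.
- rack_mid (a point): fixed hub rack: channel 82 mm (its x) by 290 mm (its y), floor 6 mm above the table, wooden rails along both long sides (inner faces 35 mm from the middle line, tops 50 mm above the table); 14 mm high bars between the hubs. Point: middle of the channel floor.
- rack: the same rack, origin under its centre. The hubs stand in it in any order, boss up, about 100 mm apart along its y, hub x along rack x. The rails leave only 12 mm beside the boss there, so in the rack the boss can be gripped only along the rack's y.
- mat_mid (a point): black rubber mat 140 x 140 mm, 3 mm thick, fixed on the table. The point is the middle of its top face.
- seat (a point): fixed green test stand; point on the shaft axis at the top of its base plate (96 mm along x, 88 along y, 10 thick), z up. The dark shaft, 20.5 mm across, rises 31 mm above the plate (top 5 mm tapered). A hub fully home has its underside on the plate (its middle point 24 mm above this point) and its x along this x.
- key (a point): top of the brass key on the shaft, 8 mm wide, reaching 15 mm from the shaft axis and 24 mm above the plate (top 3 mm chamfered). It points 45 degrees anticlockwise from the stand's +x seen from above. Point: 12 mm out from the axis; same axes as the seat.
- stand: the same stand, origin under its base. Two green cheeks 52 mm long run along its x, inner faces 28.5 mm to either side of the shaft axis (chamfered at the top), tops 52 mm above the plate; the +x and -x ends are open for fingers.
- wax_jar_mid (a point): bystander: closed wax jar with steel cap, 60 mm in diameter, 60 mm high; the point is half-way up on its axis.
- bowl_mid (a point): bystander: turned wooden bowl, 120 mm across the rim, 50 mm high; the point is on its axis 25 mm above the table.
- hammer_grip (a point): bystander: hammer lying on the table; the point is on its handle.
Mind the look-alikes: they are no part of the job. Leave any turquoise look-alike of the part that bears hub_a_mid alone. Leave any brown look-alike of the part that bears mat_mid alone.

How it is judged:
By the outcome, as a careful person would: the job done as asked, in the order asked, and still so for the second after the job is handed in, with the robot touching nothing.
It also fails if it takes over 51 s, if anything falls off the work surface, if the arm or the gripper's body presses on something with over 40 N, if the wrist force passes 120 N, or if a joint passes its speed limit or range.

### The arm

A 6-joint arm with a two-finger parallel gripper is mounted at the origin on the work surface. World frame = base frame: x ahead of the robot, y to its left, z up, the work surface at z = 0. Lengths are in m, angles in degrees, forces in N, time in s.
With the tool pointing down it reaches from about 0.3 to 0.75 m from the base axis. Payload 8.5 kg.
Tool frame: the origin (TCP) lies midway between the tips of the shut fingers; the grasp point (between the pads) lies 19 mm behind it (env.hold_point_z is the distance from the TCP to the grasp point, in m); z points along the fingers, y is the line along which they close (so a half turn about z gives the same grasp; the last joint's range is limited). The gripper opens to 85 mm and grips with 20 to 120 N. Pads are 22 mm wide; open, the fingers measure 114 mm over their backs; the gripper's body (76 mm by 85 mm) begins 54 mm behind the grasp point. The pads swing forward as they close: fully open they stand 13 mm farther back than shut.
Start: joints at [57.279, 21.807, 74.336, -0, 83.858, -12.336], TCP at [0.192, 0.516, 0.231] pointing down, gripper open.
Joint ranges: [-178.18, 178.18], [-50.72, 133.34], [12.68, 142.11], [-81.47, 261.47], [9.98, 163.14], [-165.26, 165.26]. Speed limits (degrees/s): [136.94, 136.94, 180, 180, 180, 180].

### API

Orientations are given as a 3x3 rotation matrix whose columns are the frame's x, y, z axes.
In Python, from rig import observe, get_image, camera_info, env gives the robot as it stands.
- The arm moves only by the tool drive_tool, never from a script. Its arguments are lists of equal length, an entry for each row: "offset": the shift along the tool's x, y, z in units of 40 mm (1.0 is 40 mm), a list of three; "turn": the turn, a rotation vector about the tool's x, y, z in units of 6 degrees (1.0 is 6 degrees), a list of three; "hand": the opening, from 0 (shut) to 1 (fully open). A call has exactly 10 rows; each row shifts and turns the commanded pose from where the row before left it, along the tool's axes as they then stand; what a row does not reach is not made up. A row lasts 1/8 s, in which the tool goes at most 62.5 mm and 10.7 degrees, less where a joint would pass 70% of its speed; a pose out of reach is approached as far as the arm can. A call is refused whole if a number of a shift passes 1 or a number of a turn 1, either way. A call with a gripper value outside its range is refused whole. The fingers move at their own pace and stop on an object; "newtons" is the grip in N (left out, the last holds). Time passes only in rows, so rows that do not move let the fingers close, or fill a call up. It gives the time, the measured TCP pose, the force, the opening and the grip force at its end, in the units of the state.
- observe(): the state, without advancing time (a new reading comes with each control period).
- get_image(name): name is "side" or "top" or "wrist"; returns the picture (400x640x3 uint8, blue, green, red); there is no depth.
- camera_info(name): a dict with "fx", "fy", "cx", "cy" (pixels), "k1" (the pictures are not rectified: a ray, as slopes to the right and down, at radius r is drawn at 1 + k1 r^2 times it, then the intrinsics apply), "world_to_cam" (4x4, takes a point from world to camera coordinates). Camera axes: x right, y down, z forward; pixel columns grow to the right and rows downward; lengths in m; the calibration is good to about 2 mm. A picture is of the moment at which its call begins: read the wrist's pose just before it. camera_info takes no time and is no camera call; for the wrist camera it gives the pose at the moment of the call.
- env.close_job(): hands the job in; it is judged then, once.
The state is a dict: "time_s": time; "q": joint angles; "qvel": joint speeds; "joint_efforts": joint torques, N m; "position": TCP position; "tool_rot": TCP orientation; "ft_force": force on the tool from outside, world axes, zero at the start; "wrist_torque": the same for the moment, N m; "grip_width": finger opening in m; "gripper_force": force on a finger pad.
Only numpy, scipy, OpenCV 4.12 (cv2) and the standard library are available. Lean on these libraries where they do the work, as an engineer would, in place of code of your own. Each camera call takes 0.05 s, during which the arm holds its last target. There are 200 camera calls.

## Working session

There is one attempt and no reset: what is moved stays moved. The work goes in short steps, Python scripts to look and compute and a tool call to move; the robot and the scene stay as the last step left them, time stands still between calls to the robot, and variables do not carry over. Pictures are saved under pics/ and viewed, at most 10 in all, crops included, and the job is handed in when it is done.

Besides the shell and the picture viewer there is one more tool, called after "Emit:" as name(argument=value, ...) on one line, values as JSON. drive_tool: Moves the arm, as the interface text tells. Its arguments: {"type":"object","properties":{"offset":{"type":"array"},"turn":{"type":"array"},"hand":{"type":"array"},"newtons":{"type":"number"}},"required":["offset","turn","hand"]}

```bash
mkdir -p pics; ls
python3 - <<'E'
from rig import observe,get_image,camera_info,env
import cv2,numpy as np
for n in ("top","side"):
    cv2.imwrite(f"pics/{n}0.png",get_image(n)); c=camera_info(n); print(n,{k:(np.round(v,4).tolist() if k=="world_to_cam" else v) for k,v in c.items()})
print(observe()); print(env.hold_point_z)
E
```

```text
pics
top {'fx': 420.73519784949787, 'fy': 420.73519784949787, 'cx': 321.58547536222244, 'cy': 203.02911714652944, 'k1': -0.11300466621885799, 'world_to_cam': [[-0.0275, -0.9996, -0.0066, 0.1117], [-0.9798, 0.0283, -0.1981, 0.5849], [0.1982, 0.001, -0.9802, 1.1019], [0.0, 0.0, 0.0, 1.0]]}
side {'fx': 409.52397401186045, 'fy': 409.52397401186045, 'cx': 321.81551817986195, 'cy': 199.20500220526026, 'k1': -0.05381063677145153, 'world_to_cam': [[0.9772, -0.2124, -0.0064, -0.5339], [-0.1198, -0.526, -0.842, 0.1713], [0.1755, 0.8235, -0.5394, 0.8523], [0.0, 0.0, 0.0, 1.0]]}
{'time_s': 0.1, 'q': array([ 5.72788731e+01,  2.18384387e+01,  7.43785762e+01, -1.21096429e-03,
        8.38569087e+01, -1.23345402e+01]), 'qvel': array([ 0.05416002, -0.07522147, -0.1506339 , -0.00175598,  0.00305456,
        0.11416368]), 'joint_efforts': array([ 3.55755845e-03, -4.49228418e+01, -2.31655258e+01, -2.59051230e-04,
        3.71488524e-03, -1.02901666e-05]), 'position': array([0.19145125, 0.51533518, 0.23077204]), 'tool_rot': array([[-9.37364273e-01,  3.48350051e-01, -6.79743837e-04],
       [ 3.48350621e-01,  9.37363666e-01, -1.09682663e-03],
       [ 2.55087560e-04, -1.26491529e-03, -9.99999167e-01]]), 'ft_force': array([ 1.10593913,  0.27460596, -0.37268215]), 'wrist_torque': array([-0.03721218, -0.0348829 ,  0.01387529]), 'gripper_force': 0.0, 'grip_width': 0.08555310195092437}
0.0187
```

View pics/top0.png

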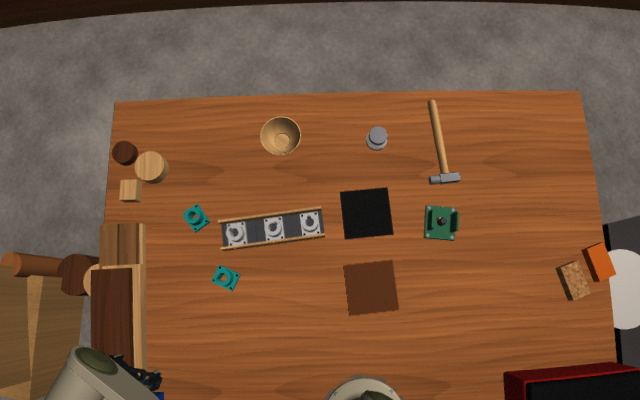

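View pics/side0.png

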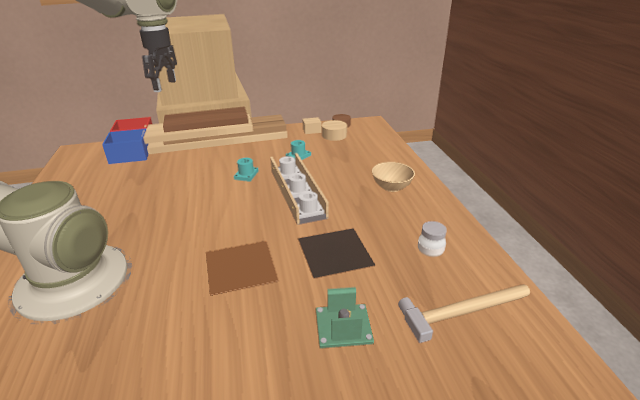

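Top view: rack hubs at about (235,232), (273,228), (310,223); black mat (366,213); stand (441,222); jar, bowl and hammer lie beyond, out of the way. I'll measure and enlarge.

```bash
cat > h.py <<'E'
import numpy as np,cv2
from rig import observe,get_image,camera_info
def ray(c,uv):
    K=np.array([[c["fx"],0,c["cx"]],[0,c["fy"],c["cy"]],[0,0,1.]])
    p=cv2.undistortPoints(np.float64([[uv]]),K,np.array([c["k1"],0,0,0.]))[0,0]
    T=np.array(c["world_to_cam"]); R=T[:3,:3]
    return -R.T@T[:3,3], R.T@np.array([p[0],p[1],1])
def onz(c,uv,z):
    o,d=ray(c,uv); return o+d*(z-o[2])/d[2]
def pix(c,P):
    T=np.array(c["world_to_cam"]); K=np.array([[c["fx"],0,c["cx"]],[0,c["fy"],c["cy"]],[0,0,1.]])
    return cv2.projectPoints(np.float64([P]),cv2.Rodrigues(T[:3,:3])[0],T[:3,3],K,np.array([c["k1"],0,0,0.]))[0][0,0]
E
python3 - <<'E'
from h import *
im=cv2.imread("pics/top0.png"); c=camera_info("top")
a=cv2.resize(im[195:260,210:330],None,fx=6,fy=6,interpolation=cv2.INTER_CUBIC)
b=cv2.resize(im[198:248,415:470],None,fx=4,fy=4,interpolation=cv2.INTER_CUBIC)
o=np.zeros((600,720,3),np.uint8); o[:390]=a; o[395:595,:220]=b
cv2.imwrite("pics/crop.png",o)
hsv=cv2.cvtColor(im,cv2.COLOR_BGR2HSV)
m=((hsv[...,2]<45)).astype(np.uint8); m[:,:330]=0;m[:,400:]=0;m[:180]=0;m[250:]=0
r=cv2.minAreaRect(max(cv2.findContours(m,0,2)[0],key=cv2.contourArea)); print("mat",r,[onz(c,p,.003).round(3) for p in cv2.boxPoints(r)],onz(c,r[0],.003))
for uv in [(235,230),(273,226),(310,221)]: print(onz(c,uv,.054).round(3))
g=cv2.inRange(hsv,(60,60,30),(82,255,255)); g[:,:415]=0;g[:,470:]=0
r=cv2.minAreaRect(max(cv2.findContours(g,0,2)[0],key=cv2.contourArea)); print("stand",r,onz(c,r[0],.01),[onz(c,p,.01).round(3) for p in cv2.boxPoints(r)])
E
```

```text
mat ((366.0811462402344, 212.78469848632812), (46.85341262817383, 48.01960372924805), 84.09386444091797) [array([0.63 , 0.041, 0.003]), array([ 0.641, -0.099,  0.003]), array([ 0.504, -0.105,  0.003]), array([0.494, 0.033, 0.003])] [ 0.56670389 -0.03216577  0.003     ]
[0.52  0.336 0.054]
[0.528 0.23  0.054]
[0.539 0.128 0.054]
stand ((441.1087951660156, 222.5852813720703), (32.67271041870117, 32.13583755493164), 4.39870548248291) [ 0.53048023 -0.24634443  0.01      ] [array([ 0.49 , -0.192,  0.01 ]), array([ 0.582, -0.206,  0.01 ]), array([ 0.572, -0.302,  0.01 ]), array([ 0.479, -0.286,  0.01 ])]
```

View pics/crop.png

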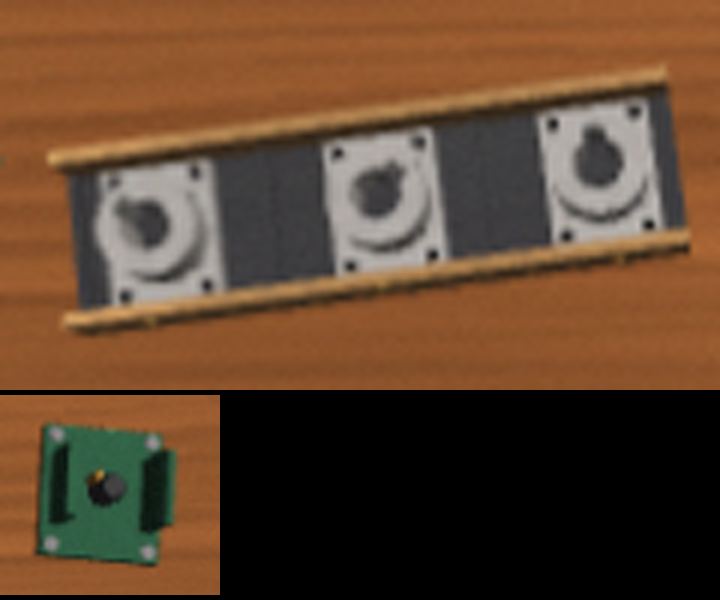

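Left hub (crop (150,226)) has its keyway up-left, i.e. anticlockwise from the long axis, matching the stand's brass key (up-left of shaft). The middle one is the mirror and the right one is straight. So the left one is hub A. Next I'll work out the move above it.

```bash
cat >> h.py <<'E'
def plan(p,yaw):
    "tool-axis shift (units) and z turn (units) to TCP p with tool y at yaw degrees"
    s=observe(); R=s["tool_rot"]; y0=np.degrees(np.arctan2(R[1,1],R[0,1]))
    d=(yaw-y0+90)%180-90
    print("t %.2f"%s["time_s"],"pos",s["position"].round(4),"yaw %.2f"%y0,"z",R[:,2].round(4),"w %.4f"%s["grip_width"],"F",s["ft_force"].round(1))
    w=np.array([0,0,0.]); w=cv2.Rodrigues(R.T@cv2.Rodrigues(np.radians([0,0,d]))[0]@np.column_stack([np.cross(R[:,1]*[1,1,0]/np.hypot(*R[:2,1]),[0,0,-1]),R[:,1]*[1,1,0]/np.hypot(*R[:2,1]),[0,0,-1.]]))[0].ravel()
    print("shift",(R.T@(np.array(p)-s["position"])/.04).round(3),"turn",(np.degrees(w)/6).round(3))
    a=np.radians(yaw if abs(d-(yaw-y0))<1 else yaw+180); Rt=np.column_stack([[np.sin(a),-np.cos(a),0],[np.cos(a),np.sin(a),0],[0,0,-1]])
    print("shift in target axes",(Rt.T@(np.array(p)-s["position"])/.04).round(3))
E
python3 - <<'E'
from h import *
c=camera_info("top"); print(onz(c,(235,232.7),.054))
T=np.linalg.inv(camera_info("wrist")["world_to_cam"]); s=observe()
print("cam in tool",s["tool_rot"].T@(T[:3,3]-s["position"]),(s["tool_rot"].T@T[:3,:3]).round(3))
plan([.514,.336,.17],95)
E
```

```text
[0.51242027 0.33552539 0.054     ]
cam in tool [ 0.07254095  0.00044953 -0.14311941] [[-0.    -0.958 -0.287]
 [ 1.    -0.    -0.   ]
 [ 0.    -0.287  0.958]]
t 0.10 pos [0.1915 0.5153 0.2308] yaw 69.61 z [-7.0e-04 -1.1e-03 -1.0e+00] w 0.0856 F [ 1.1  0.3 -0.4]
shift [-9.121 -1.392  1.519] turn [-0.011 -0.005 -4.231]
shift in target axes [ 7.642 -5.169  1.519]
```

Emit:
drive_tool(offset=[[-0.912,-0.139,0],[-0.912,-0.139,0],[-0.912,-0.139,0],[-0.912,-0.139,0],[-0.912,-0.139,0.2],[-0.912,-0.139,0.2],[-0.912,-0.139,0.2],[-0.912,-0.139,0.3],[-0.912,-0.139,0.3],[-0.912,-0.139,0.3]], turn=[[0,0,0],[0,0,0],[0,0,0],[0,0,0],[0,0,0],[0,0,0],[0,0,0],[0,0,0],[0,0,0],[0,0,0]], hand=[1,1,1,1,1,1,1,1,1,1])

```text
time_s: 1.35
position: [0.515, 0.3356, 0.1705]
tool_rot: [[-0.937, 0.348, -0.001], [0.348, 0.937, -0.0], [0.001, -0.001, -1.0]]
ft_force: [0.3, 0.3, 0.1]
grip_width: 0.0853
gripper_force: 0.0
```

Emit:
drive_tool(offset=[[0,0,0],[0,0,0],[0,0,0],[0,0,0],[0,0,0],[0,0,0],[0,0,0],[0,0,0],[0,0,0],[0,0,0]], turn=[[0,0,-0.85],[0,0,-0.85],[0,0,-0.85],[0,0,-0.85],[0,0,-0.83],[0,0,0],[0,0,0],[0,0,0],[0,0,0],[0,0,0]], hand=[1,1,1,1,1,1,1,1,1,1])

```text
time_s: 2.6
position: [0.5141, 0.3364, 0.1713]
tool_rot: [[-0.996, -0.087, -0.0], [-0.087, 0.996, 0.0], [0.0, 0.0, -1.0]]
ft_force: [-0.7, -0.7, -0.1]
grip_width: 0.0856
gripper_force: 0.0
```

Run:
```python
from h import *
c=camera_info("wrist"); im=get_image("wrist"); cv2.imwrite("pics/w1.png",im)
plan([.514,.336,.17],95)
```

```text
t 2.65 pos [0.5141 0.3364 0.1714] yaw 94.98 z [ 0.e+00  1.e-04 -1.e+00] w 0.0852 F [-0.9  0.8  0.4]
shift [ 0.004 -0.009  0.034] turn [ 0.     0.    -0.003]
shift in target axes [-0.004 -0.009  0.034]
```

View pics/w1.png

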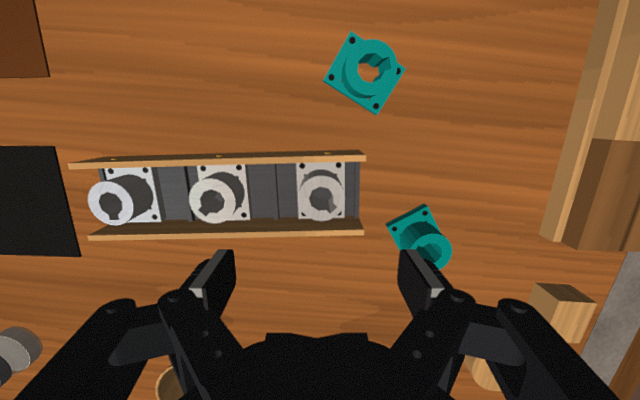

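Wrist view: our hub is at about (321,197) with its keyway towards lower right (image down = +x, right = +y), so it is indeed A; B is at (216,200), C at (110,203). Measure it accurately.

Run:
```python
from h import *
c=camera_info("wrist"); im=cv2.imread("pics/w1.png"); g=cv2.cvtColor(im,6)
x0,y0,k=285,150,8
cr=cv2.resize(im[y0:y0+80,x0:x0+80],None,fx=k,fy=k,interpolation=cv2.INTER_CUBIC)[:600]
cg=cv2.GaussianBlur(cv2.cvtColor(cr,6),(9,9),2)
h=cv2.HoughCircles(cg,cv2.HOUGH_GRADIENT,1.5,60,param1=80,param2=30,minRadius=150,maxRadius=220)
if h is not None:
  for u,v,r in h[0][:4]:
    p=onz(c,((u+.5)/k+x0-.5,(v+.5)/k+y0-.5),.054); q=onz(c,((u+r)/k+x0,v/k+y0),.054); print(u,v,r,p.round(4),"R",np.linalg.norm(p-q).round(4))
  u,v,r=h[0][0]; cv2.circle(cr,(int(u),int(v)),int(r),(0,0,255),1)
# rail edges: brown lines
cv2.imwrite("pics/c2.png",cr)
for a,b,z in [((75,165),(360,159),.05),((95,236),(360,233),.05)]:
  P,Q=onz(c,a,z),onz(c,b,z); print("rail yaw",np.degrees(np.arctan2(Q[1]-P[1],Q[0]-P[0])),P.round(3),Q.round(3))
```

```text
293.25 389.25 187.2 [0.5157 0.3415 0.054 ] R 0.0233
303.75 324.75 154.65 [0.5075 0.342  0.054 ] R 0.0191
rail yaw 95.99634621037845 [0.504 0.099 0.05 ] [0.475 0.375 0.05 ]
rail yaw 95.82599458209388 [0.579 0.108 0.05 ] [0.55  0.385 0.05 ]
```

View pics/c2.png

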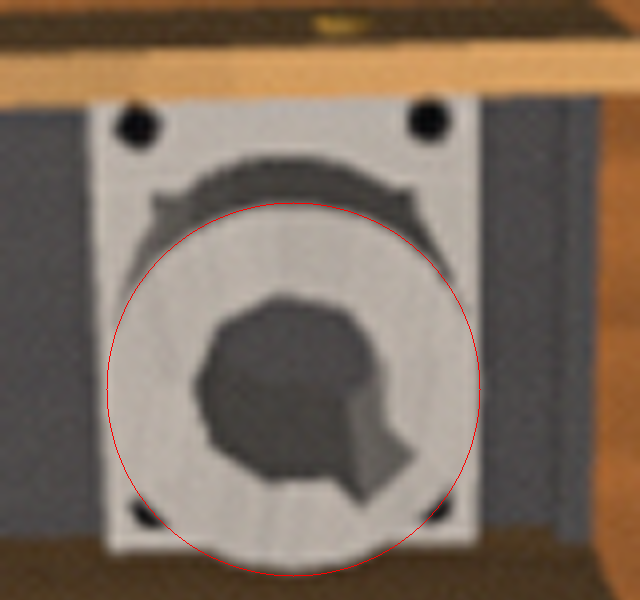

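Clean ring fit: hub axis (0.5156, 0.3415), rack yaw about 5.9°.

Run:
```python
from h import *
plan([.5156,.3415,.022],95.9)
```

```text
t 2.65 pos [0.5141 0.3364 0.1714] yaw 94.98 z [ 0.e+00  1.e-04 -1.e+00] w 0.0852 F [-0.9  0.8  0.4]
shift [-0.047  0.125  3.734] turn [ 0.     0.    -0.153]
shift in target axes [0.049 0.124 3.734]
```

Emit:
drive_tool(offset=[[-0.045,0.125,0],[0,0,0.6],[0,0,0.6],[0,0,0.6],[0,0,0.6],[0,0,0.5],[0,0,0.4],[0,0,0.3],[0,0,0.13],[0,0,0]], turn=[[0,0,-0.15],[0,0,0],[0,0,0],[0,0,0],[0,0,0],[0,0,0],[0,0,0],[0,0,0],[0,0,0],[0,0,0]], hand=[1,1,1,1,1,1,1,1,1,1])

```text
time_s: 3.9
position: [0.5156, 0.3415, 0.0222]
tool_rot: [[-0.995, -0.103, 0.0], [-0.103, 0.995, 0.0], [-0.0, 0.0, -1.0]]
ft_force: [-0.1, -0.1, 0.8]
grip_width: 0.0855
gripper_force: 0.0
```

Emit:
drive_tool(offset=[[0,0,0],[0,0,0],[0,0,0],[0,0,0],[0,0,0],[0,0,0],[0,0,0],[0,0,0],[0,0,0],[0,0,0]], turn=[[0,0,0],[0,0,0],[0,0,0],[0,0,0],[0,0,0],[0,0,0],[0,0,0],[0,0,0],[0,0,0],[0,0,0]], hand=[0.4,0.4,0.4,0.4,0.4,0.4,0.4,0.4,0.4,0.4], newtons=50)

```text
time_s: 5.15
position: [0.5158, 0.3414, 0.0229]
tool_rot: [[-0.995, -0.103, 0.001], [-0.103, 0.995, 0.0], [-0.001, -0.0, -1.0]]
ft_force: [-0.8, -1.3, 5.6]
grip_width: 0.0446
gripper_force: 51.7
```

Emit:
drive_tool(offset=[[0,0,-0.1],[0,0,-0.25],[0,0,-0.4],[0,0,-0.5],[0,0,-0.6],[0,0,-0.6],[0,0,-0.5],[0,0,-0.3],[0,0,0],[0,0,0]], turn=[[0,0,0],[0,0,0],[0,0,0],[0,0,0],[0,0,0],[0,0,0],[0,0,0],[0,0,0],[0,0,0],[0,0,0]], hand=[0.4,0.4,0.4,0.4,0.4,0.4,0.4,0.4,0.4,0.4])

```text
time_s: 6.4
position: [0.5151, 0.3413, 0.1514]
tool_rot: [[-0.995, -0.103, -0.001], [-0.103, 0.995, -0.001], [0.001, -0.0, -1.0]]
ft_force: [-0.1, -0.7, -3.6]
grip_width: 0.0445
gripper_force: 51.4
```

Emit:
drive_tool(offset=[[0,-0.4,0],[0,-0.8,0],[0,-1,0],[0,-1,0],[0,-1,0],[0,-1,0],[0,-1,0],[-0.1,-1,0],[-0.1,-1,0],[-0.1,-0.8,0]], turn=[[0,0,0],[0,0,0],[0,0,0],[0,0,0],[0,0,0],[0,0,0],[0,0,0],[0,0,0],[0,0,0],[0,0,0]], hand=[0.4,0.4,0.4,0.4,0.4,0.4,0.4,0.4,0.4,0.4])

```text
time_s: 7.65
position: [0.564, -0.0178, 0.1517]
tool_rot: [[-0.995, -0.101, -0.001], [-0.101, 0.995, -0.0], [0.001, 0.0, -1.0]]
ft_force: [0.7, 0.7, -3.2]
grip_width: 0.0443
gripper_force: 51.7
```

Run:
```python
from h import *
plan([.5667,-.0322,.021],95.9); s=observe(); print(s["gripper_force"])
cv2.imwrite("pics/w3.png",get_image("wrist"))
```

```text
t 7.65 pos [ 0.564  -0.0178  0.1517] yaw 95.82 z [-9.e-04 -1.e-04 -1.e+00] w 0.0443 F [ 0.7  0.7 -3.2]
shift [-0.033 -0.364  3.268] turn [ 0.    -0.008 -0.014]
shift in target axes [ 0.03  -0.364  3.268]
51.73672243952751
```

View pics/w3.png

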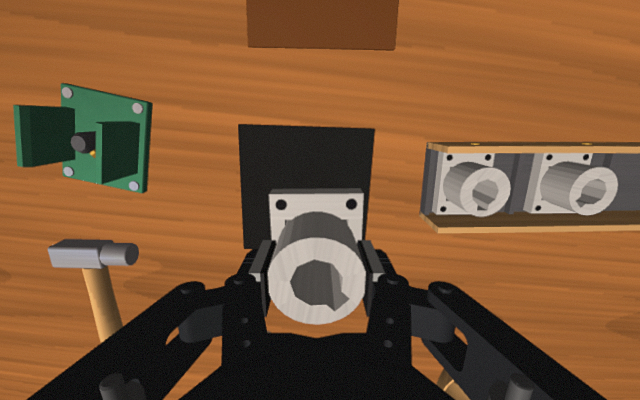

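The hub is held upright, keyway towards lower right, with the mat below. I'll lower it onto the mat centre.

Emit:
drive_tool(offset=[[-0.03,-0.36,0],[0,0,0.4],[0,0,0.7],[0,0,0.7],[0,0,0.6],[0,0,0.4],[0,0,0.25],[0,0,0.12],[0,0,0.06],[0,0,0.04]], turn=[[0,0,0],[0,0,0],[0,0,0],[0,0,0],[0,0,0],[0,0,0],[0,0,0],[0,0,0],[0,0,0],[0,0,0]], hand=[0.4,0.4,0.4,0.4,0.4,0.4,0.4,0.4,0.4,0.4])

```text
time_s: 8.95
position: [0.5674, -0.0296, 0.0217]
tool_rot: [[-0.995, -0.103, 0.001], [-0.103, 0.995, -0.0], [-0.001, -0.0, -1.0]]
ft_force: [0.1, 0.2, -2.9]
grip_width: 0.0447
gripper_force: 51.9
```

Run:
```python
from h import *
plan([.5667,-.0322,.0195],95.9)
```

```text
t 8.95 pos [ 0.5674 -0.0296  0.0217] yaw 95.90 z [ 8.e-04 -2.e-04 -1.e+00] w 0.0447 F [ 0.1  0.2 -2.9]
shift [ 0.023 -0.062  0.054] turn [-0.003  0.008 -0.001]
shift in target axes [-0.023 -0.062  0.054]
```

Still hanging (−2.9 N); two more millimetres, then release.

Emit:
drive_tool(offset=[[0,0,0.02],[0,0,0.02],[0,0,0.01],[0,0,0],[0,0,0],[0,0,0],[0,0,0],[0,0,0],[0,0,0],[0,0,0]], turn=[[0,0,0],[0,0,0],[0,0,0],[0,0,0],[0,0,0],[0,0,0],[0,0,0],[0,0,0],[0,0,0],[0,0,0]], hand=[0.4,0.4,0.4,0.4,0.4,0.4,0.4,0.4,0.4,0.4])

```text
time_s: 10.2
position: [0.5672, -0.0296, 0.0198]
tool_rot: [[-0.995, -0.103, 0.001], [-0.103, 0.995, -0.0], [-0.001, -0.0, -1.0]]
ft_force: [-2.7, 0.4, 6.2]
grip_width: 0.0446
gripper_force: 52.6
```

Emit:
drive_tool(offset=[[0,0,0],[0,0,0],[0,0,0],[0,0,0],[0,0,0],[0,0,-0.2],[0,0,-0.5],[0,0,-0.8],[0,0,-1],[0,0,-1]], turn=[[0,0,0],[0,0,0],[0,0,0],[0,0,0],[0,0,0],[0,0,0],[0,0,0],[0,0,0],[0,0,0],[0,0,0]], hand=[0.6,0.7,0.85,1,1,1,1,1,1,1])

```text
time_s: 11.45
position: [0.5669, -0.0296, 0.1612]
tool_rot: [[-0.995, -0.103, 0.0], [-0.103, 0.995, -0.0], [-0.0, -0.0, -1.0]]
ft_force: [-0.1, 0.7, -1.2]
grip_width: 0.0853
gripper_force: 0.0
```

Emit:
drive_tool(offset=[[0,0,0],[0,0,0],[0,0,0],[0,0,0],[0,0,0],[0,0,0],[0,0,0],[0,0,0],[0,0,0],[0,0,0]], turn=[[0,0,1],[0,0,1],[0,0,1],[0,0,1],[0,0,1],[0,0,1],[0,0,1],[0,0,1],[0,0,1],[0,0,1]], hand=[1,1,1,1,1,1,1,1,1,1])

```text
time_s: 12.7
position: [0.567, -0.0296, 0.1599]
tool_rot: [[-0.583, 0.812, 0.0], [0.812, 0.583, -0.0], [-0.0, 0.0, -1.0]]
ft_force: [0.1, 0.4, 0.5]
grip_width: 0.0854
gripper_force: 0.0
```

Emit:
drive_tool(offset=[[0,0,0],[0,0,0],[0,0,0],[0,0,0],[0,0,0],[0,0,0],[0,0,0],[0,0,0],[0,0,0],[0,0,0]], turn=[[0,0,1],[0,0,1],[0,0,1],[0,0,1],[0,0,1],[0,0,0],[0,0,0],[0,0,0],[0,0,0],[0,0,0]], hand=[1,1,1,1,1,1,1,1,1,1])

```text
time_s: 13.95
position: [0.5671, -0.0296, 0.1593]
tool_rot: [[-0.103, 0.995, -0.0], [0.995, 0.103, 0.0], [0.0, -0.0, -1.0]]
ft_force: [0.3, 1.0, -0.7]
grip_width: 0.0855
gripper_force: 0.0
```

Run:
```python
from h import *
plan([.5672,-.0296,.021],5.9)
c=camera_info("wrist"); im=get_image("wrist"); cv2.imwrite("pics/w4.png",im)
print(pix(c,[.5672,-.0296,.051]))
```

```text
t 13.95 pos [ 0.5671 -0.0296  0.1593] yaw 5.91 z [-0.  0. -1.] w 0.0855 F [ 0.3  1.  -0.7]
shift [-1.000e-03  2.000e-03  3.458e+00] turn [-0.    -0.     0.002]
shift in target axes [1.000e-03 2.000e-03 3.458e+00]
[315.54172527 199.68293793]
```

View pics/w4.png

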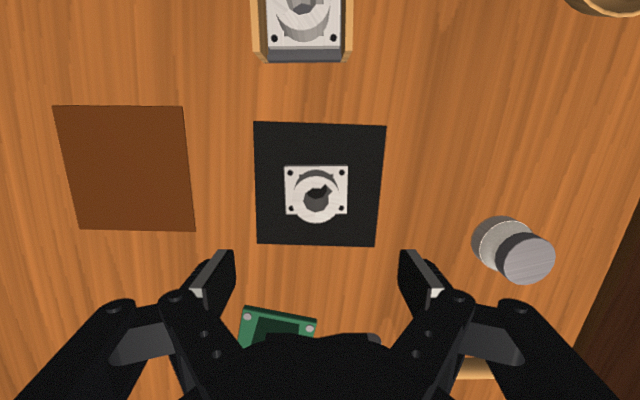

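The hub stands upright mid-mat at (317,200), fingers now across its flange's length; the jar is well clear at right. Measure its axis and flange yaw.

Run:
```python
from h import *
c=camera_info("wrist"); im=cv2.imread("pics/w4.png")
x0,y0,k=270,150,8
cr=cv2.resize(im[y0:y0+85,x0:x0+90],None,fx=k,fy=k,interpolation=cv2.INTER_CUBIC)
g=cv2.cvtColor(cr,6); cg=cv2.GaussianBlur(g,(9,9),2)
T=lambda u,v,z:onz(c,((u+.5)/k+x0-.5,(v+.5)/k+y0-.5),z)
h=cv2.HoughCircles(cg,cv2.HOUGH_GRADIENT,1.5,60,param1=80,param2=30,minRadius=150,maxRadius=220)
for u,v,r in h[0][:3]: print(T(u,v,.051).round(4),"R",np.linalg.norm(T(u+r,v,.051)-T(u,v,.051)).round(4))
m=(cg>115).astype(np.uint8)
def yaw(P):
    vx,vy,a,b=cv2.fitLine(np.float32([p[:2] for p in P]),cv2.DIST_HUBER,0,.01,.01).ravel(); return np.degrees(np.arctan2(vy,vx)),a,b
cols=range(150,590,4); t=[T(u,np.argmax(m[:,u]),.015) for u in cols if m[:,u].any()]
print("top edge",yaw(t[5:-5]))
rows=range(160,330,4)
print("left",yaw([T(np.argmax(m[v]),v,.015) for v in rows]))
print("right",yaw([T(m.shape[1]-1-np.argmax(m[v,::-1]),v,.015) for v in rows]))
```

```text
[ 0.5673 -0.0304  0.051 ] R 0.0235
[ 0.5659 -0.0202  0.051 ] R 0.0196
top edge (np.float32(6.2615623), np.float32(0.5644609), np.float32(-0.0032439844))
left (np.float32(-83.636406), np.float32(0.53327274), np.float32(-0.02437839))
right (np.float32(-83.84687), np.float32(0.5992798), np.float32(-0.01517329))
```

Emit:
drive_tool(offset=[[-0.015,0,0],[0,0,0.6],[0,0,0.6],[0,0,0.6],[0,0,0.5],[0,0,0.45],[0,0,0.35],[0,0,0.2],[0,0,0.15],[0,0,0]], turn=[[0,0,-0.05],[0,0,0],[0,0,0],[0,0,0],[0,0,0],[0,0,0],[0,0,0],[0,0,0],[0,0,0],[0,0,0]], hand=[1,1,1,1,1,1,1,1,1,1])

```text
time_s: 15.25
position: [0.5672, -0.0302, 0.0213]
tool_rot: [[-0.108, 0.994, -0.0], [0.994, 0.108, -0.0], [0.0, -0.0, -1.0]]
ft_force: [0.7, 0.9, -0.2]
grip_width: 0.0853
gripper_force: 0.0
```

Emit:
drive_tool(offset=[[0,0,0],[0,0,0],[0,0,0],[0,0,0],[0,0,0],[0,0,0],[0,0,0],[0,0,0],[0,0,0],[0,0,0]], turn=[[0,0,0],[0,0,0],[0,0,0],[0,0,0],[0,0,0],[0,0,0],[0,0,0],[0,0,0],[0,0,0],[0,0,0]], hand=[0.6,0.5,0.4,0.4,0.4,0.4,0.4,0.4,0.4,0.4], newtons=50)

```text
time_s: 16.5
position: [0.5672, -0.0302, 0.022]
tool_rot: [[-0.108, 0.994, 0.001], [0.994, 0.108, -0.0], [-0.0, 0.001, -1.0]]
ft_force: [-2.0, -0.1, 5.5]
grip_width: 0.0446
gripper_force: 51.5
```

Emit:
drive_tool(offset=[[0,0,-0.1],[0,0,-0.3],[0,0,-0.5],[0,0,-0.6],[0,0,-0.6],[0,0,-0.6],[0,0,-0.6],[0,0,-0.5],[0,0,-0.2],[0,0,0]], turn=[[0,0,0],[0,0,0],[0,0,0],[0,0,0],[0,0,0],[0,0,0],[0,0,0],[0,0,0],[0,0,0],[0,0,0]], hand=[0.4,0.4,0.4,0.4,0.4,0.4,0.4,0.4,0.4,0.4])

```text
time_s: 17.75
position: [0.5671, -0.0301, 0.1815]
tool_rot: [[-0.108, 0.994, 0.0], [0.994, 0.108, -0.0], [-0.0, 0.0, -1.0]]
ft_force: [-0.6, -0.1, -3.9]
grip_width: 0.0441
gripper_force: 51.5
```

Run:
```python
from h import *
plan([.53,-.156,.18],-3)
c=camera_info("wrist"); im=get_image("wrist"); cv2.imwrite("pics/w5.png",im)
print(pix(c,[.53,-.246,.01]))
```

```text
t 17.75 pos [ 0.5671 -0.0301  0.1815] yaw 6.19 z [ 4.e-04 -1.e-04 -1.e+00] w 0.0441 F [-0.6 -0.1 -3.9]
shift [-3.028 -1.261  0.038] turn [4.000e-03 1.000e-03 1.532e+00]
shift in target axes [ 3.191 -0.761  0.038]
[272.29460968 332.60114234]
```

Emit:
drive_tool(offset=[[-0.5,-0.1,-0.1],[-0.9,-0.2,-0.1],[-1,-0.2,-0.1],[-1,-0.3,-0.1],[-1,-0.3,-0.1],[-1,-0.3,0],[-0.9,-0.2,0],[-0.8,-0.1,0],[0,0,0],[0,0,0]], turn=[[0,0,0],[0,0,0],[0,0,0],[0,0,0],[0,0,0],[0,0,0],[0,0,0],[0,0,0.8],[0,0,0.75],[0,0,0]], hand=[0.4,0.4,0.4,0.4,0.4,0.4,0.4,0.4,0.4,0.4])

```text
time_s: 19.05
position: [0.5295, -0.3209, 0.2006]
tool_rot: [[0.055, 0.999, -0.001], [0.999, -0.055, 0.001], [0.001, -0.001, -1.0]]
ft_force: [0.6, 0.2, -2.9]
grip_width: 0.0448
gripper_force: 51.6
```

Run:
```python
from h import *
plan([.53,-.246,.18],-3)
c=camera_info("wrist"); im=get_image("wrist"); cv2.imwrite("pics/w6.png",im)
print(pix(c,[.53,-.246,.01]))
```

```text
t 19.05 pos [ 0.5295 -0.3209  0.2006] yaw -3.13 z [-1.1e-03  8.0e-04 -1.0e+00] w 0.0448 F [ 0.6  0.2 -2.9]
shift [ 1.87  -0.088  0.517] turn [-0.011 -0.007 -0.022]
shift in target axes [-1.871 -0.084  0.515]
[312.62220327 117.60056005]
```

View pics/w6.png

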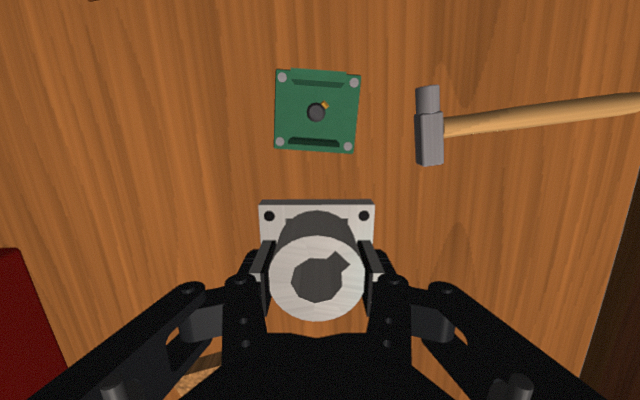

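Stand in clear view: bolts about (282,77), (354,82), (280,141), (348,146), shaft (316,112) with its key up-right, matching the held hub's keyway (up-right). Measure centre and yaw.

Run:
```python
from h import *
c=camera_info("wrist"); im=cv2.imread("pics/w6.png"); k=8;x0,y0=265,60
cr=cv2.resize(im[y0:y0+100,x0:x0+105],None,fx=k,fy=k,interpolation=cv2.INTER_CUBIC)
hsv=cv2.cvtColor(cr,cv2.COLOR_BGR2HSV)
T=lambda u,v,z:onz(c,((u+.5)/k+x0-.5,(v+.5)/k+y0-.5),z)
def blobs(m,lo,hi):
    n,l,s,ce=cv2.connectedComponentsWithStats(m.astype(np.uint8)); return [(ce[i],s[i,4]) for i in range(1,n) if lo<s[i,4]<hi]
B=blobs(cv2.inRange(hsv,(0,0,110),(179,60,255)),1000,9000)
P=[T(*b[0],.012) for b in B]; print("bolts",[(p.round(4).tolist(),a) for p,(b,a) in zip(P,B)],"mean",np.mean(P,0).round(4))
S=sorted(P,key=lambda p:p[0]+0*p[1])
if len(P)==4:
    r=cv2.minAreaRect(np.float32([p[:2] for p in P])); print(r)
    L=sorted(S[:2],key=lambda p:p[1]);R=sorted(S[2:],key=lambda p:p[1])
    for a,b in [(L[0],R[0]),(L[1],R[1]),(L[0],L[1]),(R[0],R[1])]: print("yaw",np.degrees(np.arctan2(*(b-a)[1::-1])),np.linalg.norm(b-a))
for b,a in blobs((hsv[...,2]<85)&(hsv[...,1]<90),4000,60000): print("shaft",b,a,T(*b,.041).round(4),T(*b,.01).round(4))
G=cv2.inRange(hsv,(60,60,20),(85,255,255)); q=cv2.minAreaRect(max(cv2.findContours(G,0,2)[0],key=cv2.contourArea)); print("plate",T(*q[0],.01).round(4),q[2])
gold=cv2.inRange(hsv,(15,110,90),(35,255,255))
for b,a in blobs(gold,200,9000): print("key",T(*b,.034).round(4),a)
# held hub boss top
g=cv2.GaussianBlur(cv2.cvtColor(im,6),(3,3),0)[225:330,260:375]
h=cv2.HoughCircles(cv2.resize(g,None,fx=4,fy=4,interpolation=cv2.INTER_CUBIC),cv2.HOUGH_GRADIENT,1.5,60,param1=80,param2=30,minRadius=150,maxRadius=220)
z=.2006+.029
for u,v,r in h[0][:2]:
    p=onz(c,(u/4+260,v/4+225),z);print("hub",p.round(4),"R",np.linalg.norm(onz(c,((u+r)/4+260,v/4+225),z)-p).round(4))
```

```text
bolts [([0.4985, -0.2003, 0.012], np.int32(4989)), ([0.578, -0.2101, 0.012], np.int32(4900)), ([0.4898, -0.27, 0.012], np.int32(4286)), ([0.5693, -0.2797, 0.012], np.int32(4201))] mean [ 0.5339 -0.24    0.012 ]
((0.5338653326034546, -0.24002867937088013), (0.07019948959350586, 0.08023214340209961), 82.9936752319336)
yaw -7.000698717478873 0.08017404106682288
yaw -7.006322885151087 0.08008879052546285
yaw 82.87667271622847 0.07019963860842238
yaw 82.94624715342874 0.07019164638110315
shaft [407.75089183 419.43384007] 18221 [ 0.5339 -0.2403  0.041 ] [ 0.5338 -0.2395  0.01  ]
plate [ 0.5338 -0.2374  0.01  ] 4.076822280883789
key [ 0.5336 -0.1977  0.034 ] 2475
key [ 0.5469 -0.2601  0.034 ] 6275
key [ 0.4921 -0.2161  0.034 ] 288
key [ 0.5438 -0.233   0.034 ] 2480
hub [ 0.534  -0.3192  0.2296] R 0.0194
hub [ 0.5268 -0.3186  0.2296] R 0.0191
```

Emit:
drive_tool(offset=[[0,0,0],[0.5,-0.03,0],[0.6,-0.04,0],[0.5,-0.04,0],[0.42,-0.027,0.3],[0,0,0.6],[0,0,0.7],[0,0,0.5],[0,0,0.16],[0,0,0]], turn=[[0,0,0.645],[0,0,0],[0,0,0],[0,0,0],[0,0,0],[0,0,0],[0,0,0],[0,0,0],[0,0,0],[0,0,0]], hand=[0.4,0.4,0.4,0.4,0.4,0.4,0.4,0.4,0.4,0.4])

```text
time_s: 20.35
position: [0.5348, -0.2385, 0.1113]
tool_rot: [[0.121, 0.993, 0.0], [0.993, -0.121, -0.0], [-0.0, 0.0, -1.0]]
ft_force: [0.6, 0.8, -1.2]
grip_width: 0.0444
gripper_force: 51.6
```

Run:
```python
from h import *
plan([.5339,-.240,.064],-7.0)
```

```text
t 20.35 pos [ 0.5348 -0.2385  0.1113] yaw -6.93 z [ 2.e-04 -1.e-04 -1.e+00] w 0.0444 F [ 0.6  0.8 -1.2]
shift [-0.041 -0.018  1.183] turn [0.002 0.001 0.012]
shift in target axes [ 0.041 -0.017  1.183]
```

Emit:
drive_tool(offset=[[-0.04,-0.018,0],[0,0,0.1],[0,0,0.2],[0,0,0.2],[0,0,0.2],[0,0,0.2],[0,0,0.15],[0,0,0.1],[0,0,0.03],[0,0,0]], turn=[[0,0,0.01],[0,0,0],[0,0,0],[0,0,0],[0,0,0],[0,0,0],[0,0,0],[0,0,0],[0,0,0],[0,0,0]], hand=[0.4,0.4,0.4,0.4,0.4,0.4,0.4,0.4,0.4,0.4])

```text
time_s: 21.6
position: [0.5337, -0.2406, 0.0638]
tool_rot: [[0.122, 0.992, 0.0], [0.992, -0.122, -0.0], [-0.0, 0.0, -1.0]]
ft_force: [0.5, 0.1, -3.0]
grip_width: 0.0443
gripper_force: 51.6
```

Run:
```python
from h import *
plan([.5339,-.240,.045],-7.0)
```

```text
t 21.60 pos [ 0.5337 -0.2406  0.0638] yaw -7.04 z [ 2.e-04 -1.e-04 -1.e+00] w 0.0443 F [ 0.5  0.1 -3. ]
shift [0.014 0.003 0.471] turn [ 0.002  0.001 -0.006]
shift in target axes [-0.014  0.003  0.471]
```

Descend slowly past the shaft and key tops (key engages at TCP ≈ 0.053).

Emit:
drive_tool(offset=[[0.014,0.003,0],[0,0,0.06],[0,0,0.06],[0,0,0.06],[0,0,0.06],[0,0,0.06],[0,0,0.06],[0,0,0.06],[0,0,0.05],[0,0,0]], turn=[[0,0,0],[0,0,0],[0,0,0],[0,0,0],[0,0,0],[0,0,0],[0,0,0],[0,0,0],[0,0,0],[0,0,0]], hand=[0.4,0.4,0.4,0.4,0.4,0.4,0.4,0.4,0.4,0.4])

```text
time_s: 22.85
position: [0.5338, -0.24, 0.0448]
tool_rot: [[0.123, 0.992, -0.0], [0.992, -0.123, -0.0], [-0.0, -0.0, -1.0]]
ft_force: [-0.5, -1.2, -3.0]
grip_width: 0.0441
gripper_force: 51.7
```

Free fit over shaft and key. Down to about 1 mm above home, then gently on.

Emit:
drive_tool(offset=[[0,0,0.06],[0,0,0.06],[0,0,0.06],[0,0,0.06],[0,0,0.05],[0,0,0.04],[0,0,0.025],[0,0,0.02],[0,0,0.015],[0,0,0]], turn=[[0,0,0],[0,0,0],[0,0,0],[0,0,0],[0,0,0],[0,0,0],[0,0,0],[0,0,0],[0,0,0],[0,0,0]], hand=[0.4,0.4,0.4,0.4,0.4,0.4,0.4,0.4,0.4,0.4])

```text
time_s: 24.1
position: [0.5338, -0.24, 0.0293]
tool_rot: [[0.123, 0.992, 0.0], [0.992, -0.123, -0.0], [-0.0, 0.0, -1.0]]
ft_force: [-1.0, -3.4, -3.2]
grip_width: 0.0444
gripper_force: 51.8
```

Emit:
drive_tool(offset=[[0,0,0.012],[0,0,0.012],[0,0,0.012],[0,0,0],[0,0,0],[0,0,0],[0,0,0],[0,0,0],[0,0,0],[0,0,0]], turn=[[0,0,0],[0,0,0],[0,0,0],[0,0,0],[0,0,0],[0,0,0],[0,0,0],[0,0,0],[0,0,0],[0,0,0]], hand=[0.4,0.4,0.4,0.4,0.4,0.4,0.4,0.4,0.4,0.4])

```text
time_s: 25.35
position: [0.5339, -0.2402, 0.029]
tool_rot: [[0.122, 0.992, 0.001], [0.992, -0.122, -0.001], [-0.001, 0.001, -1.0]]
ft_force: [-5.0, -2.9, 8.0]
grip_width: 0.0446
gripper_force: 53.0
```

Contact at TCP 0.029, exactly the expected home height. Release and withdraw, then check.

Emit:
drive_tool(offset=[[0,0,0],[0,0,0],[0,0,0],[0,0,0],[0,0,0],[0,0,0],[0,0,-0.2],[0,0,-0.5],[0,0,-0.8],[0,0,-1]], turn=[[0,0,0],[0,0,0],[0,0,0],[0,0,0],[0,0,0],[0,0,0],[0,0,0],[0,0,0],[0,0,0],[0,0,0]], hand=[0.55,0.65,0.8,1,1,1,1,1,1,1])

```text
time_s: 26.6
position: [0.5336, -0.2398, 0.129]
tool_rot: [[0.123, 0.992, -0.001], [0.992, -0.123, 0.001], [0.0, -0.001, -1.0]]
ft_force: [-0.1, 0.6, 0.5]
grip_width: 0.0855
gripper_force: 0.0
```

Emit:
drive_tool(offset=[[0,0,-1],[0,0,-0.5],[0,0,0],[0,0,0],[0,0,0],[0,0,0],[0,0,0],[0,0,0],[0,0,0],[0,0,0]], turn=[[0,0,0],[0,0,0],[0,0,0],[0,0,0],[0,0,0],[0,0,0],[0,0,0],[0,0,0],[0,0,0],[0,0,0]], hand=[1,1,1,1,1,1,1,1,1,1])

```text
time_s: 27.85
position: [0.5338, -0.2399, 0.1879]
tool_rot: [[0.122, 0.992, -0.0], [0.992, -0.122, -0.0], [-0.0, -0.0, -1.0]]
ft_force: [-0.8, -0.6, 0.6]
grip_width: 0.0857
gripper_force: 0.0
```

Run:
```python
from h import *
c=camera_info("wrist"); w=get_image("wrist"); s=get_image("side")
o=np.zeros((400,800,3),np.uint8); o[:,:400]=cv2.resize(w[120:270,240:390],(400,400),interpolation=2); o[:,400:]=cv2.resize(s[270:360,300:390],(400,400),interpolation=2)
cv2.imwrite("pics/end.png",o)
cr=cv2.resize(w[140:240,260:380],None,fx=6,fy=6,interpolation=cv2.INTER_CUBIC); g=cv2.GaussianBlur(cv2.cvtColor(cr,6),(9,9),2)
h=cv2.HoughCircles(g,cv2.HOUGH_GRADIENT,1.5,60,param1=80,param2=30,minRadius=100,maxRadius=200)
for u,v,r in (h[0][:2] if h is not None else []):
    T=lambda u,v:onz(c,(u/6+260,v/6+140),.058); print(T(u,v).round(4),np.linalg.norm(T(u+r,v)-T(u,v)).round(4))
```

```text
[ 0.5348 -0.2395  0.058 ] 0.0224
[ 0.5344 -0.2287  0.058 ] 0.0325
```

View pics/end.png

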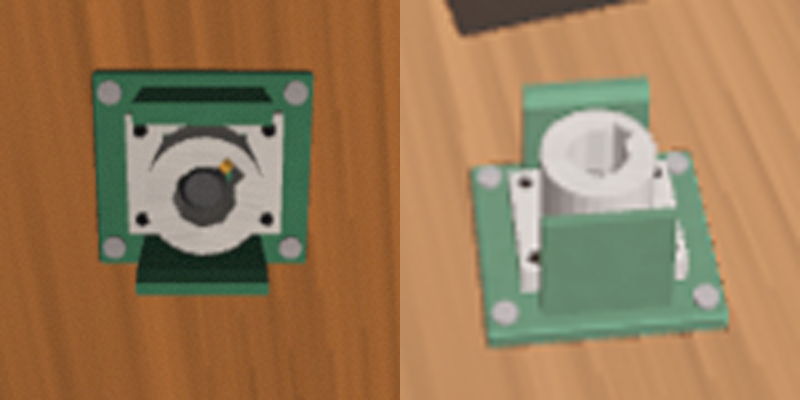

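The hub sits flat on the plate between the cheeks, with the shaft in its bore and the brass key in the keyway (crop (228,167)). The gripper is clear, so I'm handing in.

```bash
python3 -c "
from rig import env
print(env.close_job())"
```

```text
the job is handed in; nothing more can be done
None
```

Hub A was stood on the black mat, regripped across its boss from the open flange ends, and lowered fully home on the keyed shaft; the other hubs stayed in the rack, nothing else was touched, and I handed the job in at about 28 s.

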